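Hold a spring clamp gaping around a chair rung's tenon

TASK

First roll the loose chair rung along the bench, without picking it up, until the flat tenon on its end stands upright on its narrow edge, and let go of the rung. Then pick up the spring clamp by squeezing its handles so that its jaws gape wide, and bring it to the tenon with one jaw on each side, level with the tenon's middle and well past its end (about half its length), touching neither the tenon nor the rung. Finish like that, still gripping the clamp open in mid-air so the glued parts can be checked before it closes, and leave the screwdriver, the glue bottle and the screw jar alone.

Things in the scene. Friction and masses are not known exactly. Their poses are not given: they have to be found in the camera images.
- rung: round dark-brown chair rung, a bar 50 mm in diameter and 160 mm long, 0.24 kg, lying loose on the bench; pushed gently from the side it rolls without slipping and soon stops. Origin on its axis at mid-length, 25 mm above the bench; x axis along the bar towards the tenon end. Its own roll angle says nothing about the tenon: read point tenon_end
- tenon_end (a point): centre of the end face of the pale flat tenon: sticks out 45 mm from the rung's end, centred on its axis, 9 mm thick, 36 mm wide; fixed tightly, it turns with the rung. x: along the rung's axis, outwards; y: across the 9 mm thickness; z: along the 36 mm width. Upright = z straight up or down; starts 0.6 rad or more off, the angle varies
- clamp: black spring clamp with orange jaw tips, like a big clothes peg lying flat, 140 mm long, 26 mm tall, 0.1 kg. Frame fixed to its first arm: origin on the pivot at the underside, z up, x towards the jaws (along the centre line when shut; opened, the centre line is turned from x by half the joint value, clockwise from above); this arm is on the +y side. The handles are behind the pivot (-x)
- clamp_arm (a joint): opening between the clamp's arms, rad: 0 shut (sprung), 0.44 fully open at its stop, handles parallel, jaw tips 33 mm apart. Handles span 22 to 66 mm behind the pivot: pinch them 45 mm behind it, across the centre line; outer width there 47 mm shut (up to 57 mm at the tail ends), 28 mm fully open. Takes 7 N per handle to start opening, 10 N fully open
- jaw_a (a point): front end of the first arm's jaw, at its inner face, mid-height: 73 mm ahead of the pivot, 13 mm above the clamp's underside; x along its jaw, forwards. Jaw tips are 7 mm thick and 22 mm tall
- jaw_b (a point): the same point on the other arm's jaw; it meets jaw_a when shut
- screwdriver: screwdriver with a red handle, 180 mm long, lying on the bench; leave alone. Origin at its underside, about mid-length
- glue: white glue bottle with a yellow label, 60 mm in diameter, 150 mm tall; leave alone. Origin at the centre of its underside
- screws: low glass jar with a steel lid, 60 mm in diameter, 70 mm tall; leave alone. Origin at the centre of its underside
Not all that is in view belongs to the job. Of the things like the rung, leave any that is blue, orange or turquoise; of the rest the larger one is meant.

How it is judged:
On the way, in this order (a step that is already met when the one before it is completed fails the run):
1. the tenon stands upright within 0.2 rad, the rung at rest and not touched by the fingers (angle between tenon_end's own y axis and vertical between 1.37 and 1.77 rad and linear speed of rung below 0.02 m/s and angular speed of rung below 0.3 rad/s and contact force between the fingers and rung below 0.1 N), for 0.3 s.
2. the clamp is squeezed open past 0.34 rad and lifted off the bench (value of joint clamp_arm above 0.34 rad and height (world z) of clamp above 0.004 m), for 0.2 s.
At the end, for the whole second after the job is handed in: Fingers hold the clamp still, open past 0.34 rad, over 4 mm off the bench; tenon upright within 0.2 rad, rung still; jaw ends on opposite sides of the tenon, inner faces 2 mm clear of it, 8 to 42 mm past its end face, within 10 mm of its mid-height; clamp not touching rung or tenon (all of step 2 and angle between tenon_end's own y axis and vertical between 1.37 and 1.77 rad and ((y of jaw_a in the frame of tenon_end above 0.0065 m and y of jaw_b in the frame of tenon_end below -0.0065 m) or (y of jaw_b in the frame of tenon_end above 0.0065 m and y of jaw_a in the frame of tenon_end below -0.0065 m)) and x of jaw_a in the frame of tenon_end between -0.042 and -0.008 m and z of jaw_a in the frame of tenon_end between -0.01 and 0.01 m and x of jaw_b in the frame of tenon_end between -0.042 and -0.008 m and z of jaw_b in the frame of tenon_end between -0.01 and 0.01 m and contact force between the fingers and clamp above 4 N and contact force between clamp and rung below 0.3 N and linear speed of clamp below 0.03 m/s and linear speed of rung below 0.02 m/s); the arm keeps its last pose, push and grip.
It fails at once if the rung is picked up (its middle more than 15 mm above its rolling height) (height (world z) of rung above 0.04 m).
It fails at once if the clamp bites or knocks the rung or its tenon with more than 3 N (contact force between clamp and rung above 3 N).
It fails at once if the screwdriver is moved by more than 20 mm (distance of screwdriver from where it was at the start of the episode above 0.02 m).
It fails at once if the glue bottle is moved by more than 20 mm (distance of glue from where it was at the start of the episode above 0.02 m).
It fails at once if the screw jar is moved by more than 20 mm (distance of screws from where it was at the start of the episode above 0.02 m).
It also fails if it takes over 64 s, if anything falls off the work surface, if the arm or the gripper's body presses on something with over 40 N, if the wrist force passes 120 N, or if a joint passes its speed limit or range.

ROBOT

A 6-joint arm with a two-finger parallel gripper is mounted at the origin on the work surface. World frame = base frame: x ahead of the robot, y to its left, z up, the work surface at z = 0. Lengths are in m, angles in rad, forces in N, time in s.
With the tool pointing down it reaches from about 0.3 to 0.875 m from the base axis. Payload 6.4 kg.
Tool frame: the origin (TCP) lies at the very end of the fingers, on their centre line; the grasp point (between the pads) lies 19 mm behind it; z points along the fingers, y is the line along which they close (so a half turn about z gives the same grasp; the last joint's range is limited). The gripper opens to 85 mm and grips with 20 to 120 N. Pads are 22 mm wide; open, the fingers measure 114 mm over their backs; the gripper's body (76 mm by 85 mm) begins 54 mm behind the grasp point. The pads swing forward as they close: fully open they stand 13 mm farther back than shut.
Start: joints at [-1.521, 0.181, 1.607, -0, 1.354, -0.206], TCP at [0.146, -0.556, 0.231] pointing down, gripper open.
Joint ranges: [-2.99, 2.99], [-0.89, 2.07], [0.3, 2.58], [-1.14, 4.28], [0, 2.63], [-3.12, 3.12]. Speed limits (rad/s): [2.57, 2.57, 3.01, 3.14, 3.14, 3.14].

INTERFACE

Orientations are given as a unit quaternion [w, x, y, z].
In Python, from bench import ctrl gives the robot as it stands.
- The arm moves only by the tool jog_arm, never from a script. Its argument "series" is a list that holds one entry, the list of rows, each a list of 7 numbers: the shift along the tool's x, y, z in mm, then the turn, a rotation vector about the tool's x, y, z in rad, then the finger opening in mm, from 0 to 85.4. In form: [[[tx, ty, tz, rx, ry, rz, gripper], ...]]. A call has exactly 10 rows; each row shifts and turns the commanded pose from where the row before left it, along the tool's axes as they then stand; what a row does not reach is not made up. A row lasts 1/10 s, in which the tool goes at most 50 mm and 8.59 degrees, less where a joint would pass 70% of its speed; a pose out of reach is approached as far as the arm can. A call with a gripper value outside its range is refused whole. The fingers move at their own pace and stop on an object; the grip force is fixed at half the most. Time passes only in rows, so rows that do not move let the fingers close, or fill a call up. It gives the time, the measured TCP pose, the force, the opening and the grip force at its end, in the units of the state.
- ctrl.get_obs(): the state, without advancing time (a new reading comes with each control period).
- ctrl.camera(name): name is "scene" or "top" or "wrist"; returns a dict with "frame" (384x512x3 uint8, blue, green, red), "z_map" (384x512 float32, m along the optical axis (not along the pixel's ray), 0 where there is no reading), "fx", "fy", "cx", "cy" (pixels), "xyz" and "rotation" of the camera in the world. Camera axes: x right, y down, z forward; pixel columns grow to the right and rows downward; lengths in m; the calibration is good to about 2 mm. The wrist camera is an equidistant fisheye: a pixel r from the principal point sees the ray r / f radians off the axis. A picture is of the moment at which its call begins.
- ctrl.hand_in(): hands the job in; it is judged then, once.
The state is a dict: "time_s": time; "q": joint angles; "dq": joint speeds; "joint_efforts": joint torques, N m; "eef_pos": TCP position; "eef_rot": TCP orientation; "wrist_force": force on the tool from outside, world axes, zero at the start; "torque": the same for the moment, N m; "opening": opening from 0.0 (shut) to 1.0 (fully open); "grasp_force": force on a finger pad.
Only numpy, scipy, OpenCV 4.12 (cv2) and the standard library are available. Lean on these libraries where they do the work, as an engineer would, in place of code of your own. Each camera call takes 0.05 s, during which the arm holds its last target. There are 200 camera calls.

## Working session

There is one attempt and no reset: what is moved stays moved. The work goes in short steps, Python scripts to look and compute and a tool call to move; the robot and the scene stay as the last step left them, time stands still between calls to the robot, and variables do not carry over. Pictures are saved under pics/ and viewed, at most 10 in all, crops included, and the job is handed in when it is done.

Besides the shell and the picture viewer there is one more tool, called after "Request:" as name(argument=value, ...), one argument or row to a line, values as JSON. jog_arm: Moves the arm, as the interface text tells. Its arguments: {"type":"object","properties":{"series":{"type":"array"}},"required":["series"]}

```bash
mkdir -p pics
cat > h.py <<'E'
import numpy as np, cv2
from bench import ctrl
def cam(n):
    c=ctrl.camera(n); np.savez('/tmp/%s.npz'%n,**{k:np.array(v) for k,v in c.items()}); return c
def ld(n): return dict(np.load('/tmp/%s.npz'%n))
def cloud(c):
    z=c['z_map']; v,u=np.indices(z.shape)
    P=np.stack([(u-c['cx'])/c['fx']*z,(v-c['cy'])/c['fy']*z,z],-1)
    return P@np.array(c['rotation']).T+np.array(c['xyz'])
E
python3 - <<'E'
from h import *
a=cam('top');b=cam('scene')
for c in(a,b):print(c['xyz'],c['rotation'],c['fx'],c['cx'],c['cy'])
im=cv2.resize(a['frame'],(800,600),interpolation=cv2.INTER_CUBIC);cv2.imwrite('pics/top1.png',im)
im=cv2.resize(b['frame'],(800,600),interpolation=cv2.INTER_CUBIC);cv2.imwrite('pics/scene1.png',im)
E
```

```text
[0.40163255 0.01114531 1.14858311] [-0.0251808   0.71439529 -0.69881553  0.0257321 ] 362.11669907267566 249.4871486996156 192.77834526283849
[1.29904768 0.1194573  0.83673784] [-0.26093579  0.59161397  0.70160367 -0.29942898] 348.7716118769469 254.48398684648 187.58475453666537
```

View pics/top1.png

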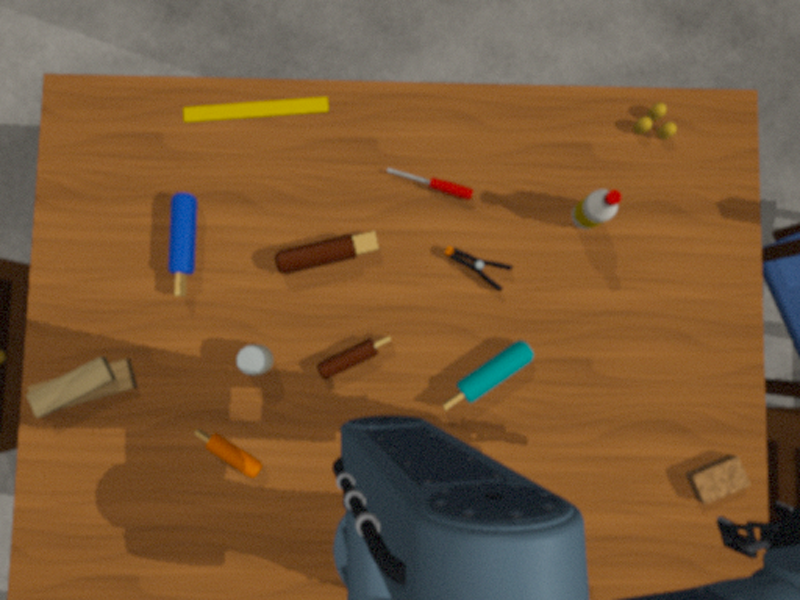

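View pics/scene1.png

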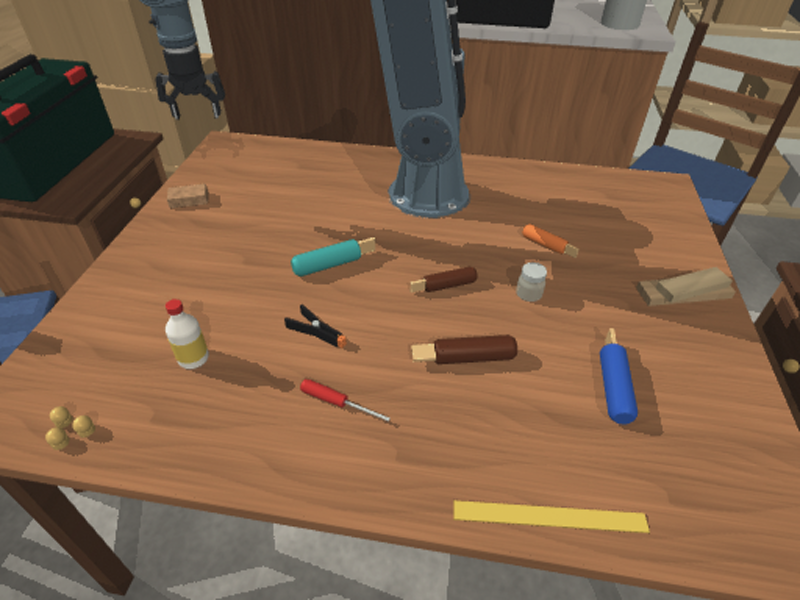

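Top view: there are two brown rungs, a large one at (325,252) and a small one at (352,357). Blue (183,235), turquoise (497,372) and orange (233,453) are excluded. The large brown one with its tenon at (366,243) fits. The clamp is at (479,266), jaws pointing left. The screwdriver is at (435,185), the glue at (598,207) and the jar at (255,360).

```bash
cat >> h.py <<'E'
from scipy.spatial.transform import Rotation as R
def rot(q): return R.from_quat(np.array(q)[[1,2,3,0]]).as_matrix()
def cloud(c):
    z=c['z_map']; v,u=np.indices(z.shape)
    P=np.stack([(u-c['cx'])/c['fx']*z,(v-c['cy'])/c['fy']*z,z],-1)
    return P@rot(c['rotation']).T+np.array(c['xyz'])
E
cat > m.py <<'E'
from h import *
def rung(c,box):
    P=cloud(c);im=c['frame'];hsv=cv2.cvtColor(im,cv2.COLOR_BGR2HSV)
    m=(P[...,0]>box[0])&(P[...,0]<box[1])&(P[...,1]>box[2])&(P[...,1]<box[3])&(P[...,2]>.008)&(P[...,2]<.07)
    pale=m&(hsv[...,2]>140); dark=m&(hsv[...,2]<110)
    return P,m,pale,dark
def circle(P):  # axis line: fit cylinder radius 25 at height 25
    from scipy.optimize import least_squares
    f=lambda p:np.hypot((P[:,1]-p[0])*-np.sin(p[1])*0+((P[:,0]-p[2])*-np.sin(p[1])+(P[:,1]-p[0])*np.cos(p[1])),P[:,2]-.025)-.025
    return f
E
python3 - <<'E'
from h import *
from m import *
a=ld('top');b=ld('scene')
for c in(a,b):
    P=cloud(c)
    print('table z',np.median(P[180:200,150:160,2]) )
P=cloud(a)
s=.64
for n,u,v in[('rungend',280,262),('rung',325,252),('tenon',366,243),('clamp piv',479,266),('jaw',449,251),('h1',511,267),('h2',500,289),('glue',598,207),('drvtip',388,170),('drvend',472,193),('jar',255,360),('small',352,357),('smallten',388,342)]:
    print(n,P[int(v*s),int(u*s)].round(3))
box=(.4,.65,-.1,.35)
out=[cv2.resize(a['frame'][130:210,165:345],(800,355),interpolation=cv2.INTER_CUBIC),
 cv2.resize(b['frame'][190:245,170:350],(800,244),interpolation=cv2.INTER_CUBIC)]
cv2.imwrite('pics/crop1.png',np.vstack(out))
E
```

```text
table z -0.0001236734007834528
table z -0.0017695845114024111
rungend [0.555 0.229 0.048]
rung [0.576 0.141 0.046]
tenon [0.599 0.062 0.03 ]
clamp piv [ 0.558 -0.163  0.028]
jaw [ 0.589 -0.104  0.023]
h1 [ 0.56  -0.23   0.022]
h2 [ 0.515 -0.208  0.025]
glue [ 0.662 -0.37   0.112]
drvtip [0.756 0.022 0.011]
drvend [ 0.708 -0.15   0.02 ]
jar [0.363 0.265 0.068]
small [0.372 0.083 0.039]
smallten [ 0.404  0.014 -0.004]
```

View pics/crop1.png

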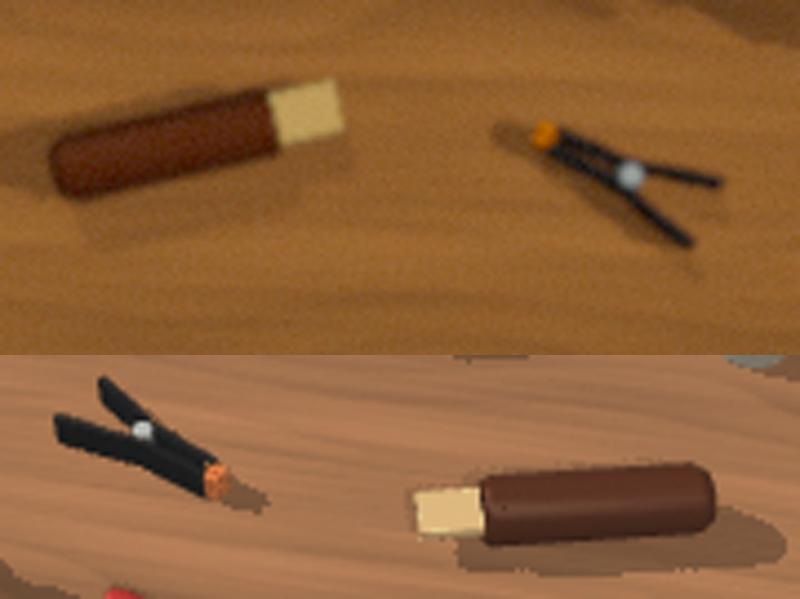

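The crop confirms the large brown rung with a broad pale tenon, lying nearly flat. The clamp is shut, with its jaws up-left towards the tenon. Next I fit the geometry.

```bash
cat > m.py <<'E'
from h import *
from scipy.optimize import least_squares
def rung(c,box=(.45,.68,-.02,.26),say=''):
    P=cloud(c);hsv=cv2.cvtColor(c['frame'],cv2.COLOR_BGR2HSV)
    m=(P[...,0]>box[0])&(P[...,0]<box[1])&(P[...,1]>box[2])&(P[...,1]<box[3])&(P[...,2]>.007)&(P[...,2]<.06)
    pale=m&(hsv[...,2]>135); dark=m&(hsv[...,2]<120)&(P[...,2]>.02)
    D=P[dark];T=P[pale]
    def f(p): # axis: point (p0,p1), dir angle p2, at height p3
        n=np.array([-np.sin(p[2]),np.cos(p[2])]);d=(D[:,:2]-p[:2])@n
        return np.hypot(d,D[:,2]-p[3])-.025
    c0=D.mean(0)[:2];th0=np.arctan2(*(T.mean(0)[:2]-c0)[::-1])
    s=least_squares(f,[*c0,th0,.025],loss='soft_l1',f_scale=.002);p=s.x
    ax=np.array([np.cos(p[2]),np.sin(p[2])]);n=np.array([-ax[1],ax[0]])
    sD=(D[:,:2]-p[:2])@ax; lo,hi=np.percentile(sD,[1,99]); 
    t=(T-[p[0],p[1],p[3]]);sT=t[:,:2]@ax; a=t[:,:2]@n; z=t[:,2]
    k=(sT>hi+.005)&(sT<hi+.042)
    print(say,'pt',p.round(4),'rms',np.sqrt(2*s.cost/len(D)).round(4),'s',lo.round(4),hi.round(4),sT.max().round(4),'nT',k.sum())
    # tenon profile across (a,z), radius<.02
    a,z=a[k],z[k]
    # a-z line fit
    q=np.c_[a,z]; q0=np.median(q,0); w=np.linalg.svd(q-q.mean(0))[2][0]
    print('  tenon across a',np.percentile(a,[2,50,98]).round(4),'z',np.percentile(z,[2,50,98]).round(4),'line ang',np.arctan2(w[1],w[0]).round(3))
    return p,ax,n,a,z,hi
E
python3 - <<'E'
from m import *
for n in('top','scene'):
    p,ax,nn,a,z,hi=rung(ld(n),say=n); 
    i=np.argsort(a)
    for g in np.array_split(i,8):print('   ',a[g].mean().round(4),z[g].mean().round(4))
# clamp
for n in('top','scene'):
    c=ld(n);P=cloud(c);hsv=cv2.cvtColor(c['frame'],cv2.COLOR_BGR2HSV)
    m=(P[...,0]>.48)&(P[...,0]<.62)&(P[...,1]>-.27)&(P[...,1]<-.07)&(P[...,2]>.012)
    o=m&(hsv[...,1]>160)&(hsv[...,2]>120); g=m&(hsv[...,1]<60)&(hsv[...,2]>100); k=m&(hsv[...,2]<70)
    for t,mm in(('orange',o),('piv',g),('black',k)):
        Q=P[mm];print(n,t,len(Q),np.median(Q,0).round(4),Q.min(0).round(3),Q.max(0).round(3))
print(ctrl.get_obs())
E
```

```text
top pt [ 0.6001  0.0675 -1.3153  0.0246] rms 0.0016 s -0.1752 -0.0217 0.0264 nT 137
  tenon across a [-0.0182 -0.0012  0.0173] z [-0.0003  0.005   0.0099] line ang -3.089
    -0.0223 0.0035
    -0.0125 0.0059
    -0.0079 0.0055
    -0.0036 0.0055
    0.0012 0.0053
    0.0062 0.004
    0.0107 0.0039
    0.0155 0.0039
scene pt [ 0.8756 -0.9793 -1.3124  0.0231] rms 0.0016 s -1.257 -1.1012 -1.0559 nT 134
  tenon across a [-0.017   0.0047  0.019 ] z [-0.0041  0.0046  0.0073] line ang -0.103
    -0.0148 0.005
    -0.009 0.0049
    -0.0041 0.005
    0.0019 0.0048
    0.0074 0.0049
    0.0126 0.0045
    0.0163 0.0011
    0.0184 0.0016
top orange 23 [ 0.5885 -0.1041  0.0224] [ 0.581 -0.113  0.012] [ 0.598 -0.098  0.028]
top piv 25 [ 0.5609 -0.1663  0.0272] [ 0.555 -0.175  0.016] [ 0.57  -0.158  0.033]
top black 144 [ 0.5624 -0.155   0.0249] [ 0.513 -0.226  0.012] [ 0.588 -0.108  0.03 ]
scene orange 24 [ 0.592  -0.1031  0.0206] [ 0.582 -0.111  0.012] [ 0.6   -0.098  0.025]
scene piv 14 [ 0.5636 -0.1644  0.0255] [ 0.554 -0.17   0.023] [ 0.569 -0.16   0.029]
scene black 219 [ 0.5689 -0.1645  0.0218] [ 0.514 -0.232  0.012] [ 0.597 -0.11   0.028]
{'time_s': 0.1, 'q': array([-1.52129418e+00,  1.81485171e-01,  1.60790722e+00,  5.94374710e-06,
        1.35381349e+00, -2.06288332e-01]), 'dq': array([ 0.00055341, -0.00089659, -0.00191082, -0.00212053,  0.00052466,
        0.00149495]), 'joint_efforts': array([ 5.66879953e-04, -4.45876193e+01, -3.52236378e+01, -3.44210221e-04,
        4.13313042e-03,  1.34430996e-05]), 'eef_pos': array([ 0.14548081, -0.55577355,  0.23046427]), 'eef_rot': array([-8.03907726e-04,  9.91832305e-01,  1.27546179e-01,  6.60608369e-05]), 'wrist_force': array([-0.008079  ,  0.17981237,  0.14296642]), 'torque': array([0.03501096, 0.0081151 , 0.01898173]), 'grasp_force': 0.0, 'opening': 1.000008827437035}
```

Fit: rung mid ≈ (0.575, 0.161), axis angle −1.314, tenon flat within about 0.06 rad. It therefore needs about 39 mm of roll towards the robot, clear of the screwdriver. The tool's y axis already lies along the rung, so I travel first to a point beyond its far side.

Request:
jog_arm(
  series=[
    [[33,-29,5.5,0,0,0,60],[33,-29,5.5,0,0,0,60],[33,-29,5.5,0,0,0,60],[33,-29,5.5,0,0,0,60],[33,-29,5.5,0,0,0,60],[33,-29,5.5,0,0,0,60],[33,-29,5.5,0,0,0,60],[33,-29,5.5,0,0,0,60],[33,-29,5.5,0,0,0,60],[33,-29,5.5,0,0,0,60]],
  ],
)

```text
time_s: 1.1
eef_pos: [0.3919, -0.1905, 0.176]
eef_rot: [0.0, 0.992, 0.127, 0.0]
wrist_force: [0.4, -1.1, 0.3]
opening: 0.7
grasp_force: 0.0
```

Request:
jog_arm(
  series=[
    [[33,-29,5.5,0,0,0,60],[33,-29,5.5,0,0,0,60],[33,-29,5.5,0,0,0,60],[33,-29,5.5,0,0,0,60],[33,-29,5.5,0,0,0,60],[33,-29,5.5,0,0,0,60],[33,-29,5.5,0,0,0,60],[33,-29,5.5,0,0,0,60],[33,-29,5.5,0,0,0,60],[0,0,0,0,0,0,60]],
  ],
)

```text
time_s: 2.1
eef_pos: [0.6136, 0.1397, 0.1249]
eef_rot: [-0.001, 0.992, 0.13, -0.001]
wrist_force: [0.6, -0.6, -0.7]
opening: 0.702
grasp_force: 0.0
```

```bash
cat > st.py <<'E'
from m import *
def tgt(xyz):
    o=ctrl.get_obs();Rt=rot(o['eef_rot']);print('tcp',o['eef_pos'].round(4),'ang x',np.arctan2(Rt[1,0],Rt[0,0]).round(4),'tz',Rt[:,2].round(3),'t',o['time_s'],'q',o['q'].round(2),'open',o['opening'])
    print('delta mm',(Rt.T@(np.array(xyz)-o['eef_pos'])*1000).round(1))
E
python3 -c "
from st import *
tgt([.633,.176,.010])"
```

```text
tcp [0.6136 0.1397 0.1249] ang x 0.2598 tz [-0.001  0.001 -1.   ] t 2.1 q [0.03 0.41 1.55 0.   1.19 1.35] open 0.7016581805030678
delta mm [ 28.2 -30.  115. ]
```

Request:
jog_arm(
  series=[
    [[14,-15,0,0,0,0,60],[14,-15,0,0,0,0,60],[0,0,20,0,0,0,60],[0,0,20,0,0,0,60],[0,0,20,0,0,0,60],[0,0,20,0,0,0,60],[0,0,20,0,0,0,60],[0,0,15,0,0,0,60],[-5,0,0,0,0,0,60],[0,0,0,0,0,0,60]],
  ],
)

```text
time_s: 3.1
eef_pos: [0.6264, 0.1699, 0.0116]
eef_rot: [-0.0, 0.992, 0.127, -0.001]
wrist_force: [-0.6, 0.5, 0.8]
opening: 0.703
grasp_force: 0.0
```

```bash
python3 -c "
from st import *
tgt([.575,.161,.010])
c=cam('scene');rung(c,say='s')
cv2.imwrite('pics/s2.png',cv2.resize(c['frame'][150:300,170:420],(800,480),interpolation=cv2.INTER_CUBIC))"
```

```text
tcp [0.6264 0.1699 0.0116] ang x 0.2557 tz [-0.001 -0.    -1.   ] t 3.1 q [ 0.08  0.6   1.53 -0.    1.02  1.4 ] open 0.7032734438828251
delta mm [-52.   -4.4   1.7]
s pt [ 0.8662  0.9438 -1.8843  0.0223] rms 0.0053 s 0.7699 0.9043 0.9455 nT 118
  tenon across a [-0.0016  0.0218  0.0444] z [-0.0012  0.0054  0.0086] line ang -0.077
```

View pics/s2.png

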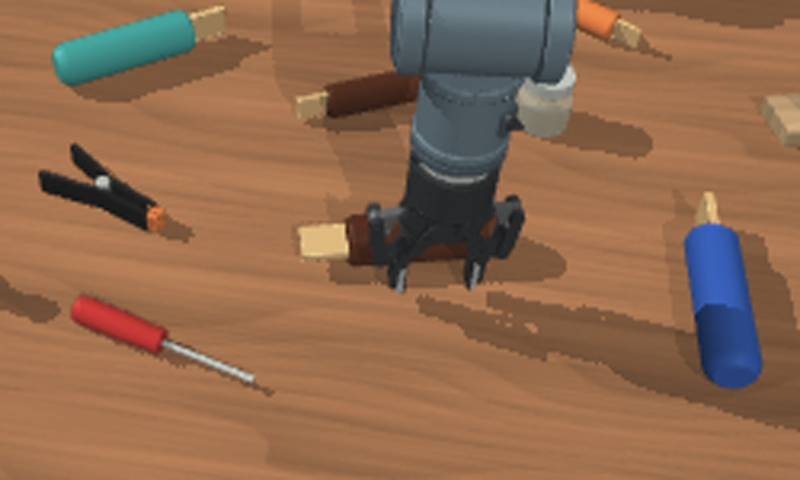

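Both fingers stand on the bench just beyond the rung, at (400,280) and (475,275). Now a gentle push towards the robot.

Request:
jog_arm(
  series=[
    [[-6,0,0,0,0,0,60],[-6,0,0,0,0,0,60],[-3,0,0,0,0,0,60],[-3,0,0,0,0,0,60],[-3,0,0,0,0,0,60],[-3,0,0,0,0,0,60],[-3,0,0,0,0,0,60],[-3,0,0,0,0,0,60],[-3,0,0,0,0,0,60],[0,0,0,0,0,0,60]],
  ],
)

```text
time_s: 4.15
eef_pos: [0.5948, 0.1618, 0.0116]
eef_rot: [-0.0, 0.992, 0.128, -0.0]
wrist_force: [-0.1, 0.6, 0.1]
opening: 0.705
grasp_force: 0.0
```

```bash
cat > ten.py <<'E'
from st import *
def ten(p2=-1.314,names=('scene',)):
    for nm in names:
        c=cam(nm);P=cloud(c);hsv=cv2.cvtColor(c['frame'],cv2.COLOR_BGR2HSV)
        m=(abs(P[...,0]-.58)<.1)&(abs(P[...,1]-.06)<.06)&(P[...,2]>.004)&(P[...,2]<.06)&(hsv[...,2]>115)&(hsv[...,1]<150)
        T=P[m];ax=np.array([np.cos(p2),np.sin(p2)]);n=np.array([-ax[1],ax[0]])
        a=(T[:,:2]-[.575,.161])@n;s=(T[:,:2]-[.575,.161])@ax;k=(s>.083)&(s<.121)
        q=np.c_[a,T[:,2]][k];i=np.argsort(q[:,0])
        print(nm,k.sum(),'s',np.percentile(s,[2,98]).round(3),'a/z:',[tuple((q[g].mean(0)*1000).round(0).astype(int)) for g in np.array_split(i,8)],'zmax',np.percentile(q[:,1],97).round(4))
    o=ctrl.get_obs();print(o['time_s'],o['eef_pos'].round(4),o['wrist_force'].round(1))
E
python3 -c "
from ten import *
ten(names=('scene','top'))"
```

```text
scene 55 s [0.069 0.123] a/z: [(np.int64(-28), np.int64(22)), (np.int64(-20), np.int64(25)), (np.int64(-12), np.int64(34)), (np.int64(-8), np.int64(37)), (np.int64(-6), np.int64(37)), (np.int64(-5), np.int64(35)), (np.int64(-4), np.int64(34)), (np.int64(-2), np.int64(34))] zmax 0.0386
top 114 s [0.081 0.12 ] a/z: [(np.int64(-33), np.int64(19)), (np.int64(-29), np.int64(24)), (np.int64(-25), np.int64(26)), (np.int64(-22), np.int64(29)), (np.int64(-19), np.int64(32)), (np.int64(-15), np.int64(34)), (np.int64(-12), np.int64(38)), (np.int64(-9), np.int64(39))] zmax 0.0405
4.25 [0.5953 0.1619 0.0118] [-0.5 -0.1  1. ]
```

Request:
jog_arm(
  series=[
    [[-3,0,0,0,0,0,60],[-3,0,0,0,0,0,60],[-3,0,0,0,0,0,60],[-3,0,0,0,0,0,60],[-3,0,0,0,0,0,60],[-2,0,0,0,0,0,60],[-2,0,0,0,0,0,60],[0,0,0,0,0,0,60],[0,0,0,0,0,0,60],[0,0,0,0,0,0,60]],
  ],
)

```text
time_s: 5.25
eef_pos: [0.5771, 0.1571, 0.0118]
eef_rot: [0.0, 0.992, 0.128, 0.0]
wrist_force: [-1.2, -0.1, -0.6]
opening: 0.7
grasp_force: 0.0
```

```bash
python3 -c "
from ten import *
ten(names=('scene','top'))"
```

```text
scene 104 s [0.077 0.123] a/z: [(np.int64(-37), np.int64(34)), (np.int64(-36), np.int64(17)), (np.int64(-34), np.int64(23)), (np.int64(-34), np.int64(22)), (np.int64(-33), np.int64(24)), (np.int64(-32), np.int64(32)), (np.int64(-31), np.int64(35)), (np.int64(-30), np.int64(38))] zmax 0.0423
top 51 s [0.079 0.12 ] a/z: [(np.int64(-41), np.int64(25)), (np.int64(-40), np.int64(35)), (np.int64(-39), np.int64(40)), (np.int64(-37), np.int64(42)), (np.int64(-36), np.int64(43)), (np.int64(-34), np.int64(44)), (np.int64(-33), np.int64(44)), (np.int64(-31), np.int64(41))] zmax 0.0452
5.35 [0.5771 0.1571 0.0118] [-0.3 -0.1 -0.2]
```

Request:
jog_arm(
  series=[
    [[5,0,0,0,0,0,60],[10,0,0,0,0,0,60],[10,0,0,0,0,0,60],[0,0,-30,0,0,0,60],[0,0,-40,0,0,0,60],[0,0,-40,0,0,0,60],[0,-30,-20,0,0,0,60],[0,-40,0,0,0,0,60],[0,-40,0,0,0,0,60],[0,-40,0,0,0,0,60]],
  ],
)

```text
time_s: 6.35
eef_pos: [0.5639, 0.3102, 0.1425]
eef_rot: [-0.0, 0.992, 0.127, 0.001]
wrist_force: [0.7, -0.1, -0.4]
opening: 0.701
grasp_force: 0.0
```

```bash
python3 -c "
from ten import *
ten(names=('scene','top'))
for n in ('scene','top'):
    c=ld(n);p,ax,nn,a,z,hi=rung(c,box=(.45,.63,.0,.26),say=n)
    i=np.argsort(z);print([(round(a[g].mean()*1e3,1),round(z[g].mean()*1e3,1)) for g in np.array_split(i,8)])
    print('axis point at s=.1:',p[:2]+ax*((np.array([.53,.15])-p[:2])@ax))
s=ld('scene')['frame'][170:260,230:360];t=ld('top')['frame'][130:185,160:260]
cv2.imwrite('pics/c3.png',np.vstack([cv2.resize(s,(600,300)),cv2.resize(t,(600,300))]))
"
```

```text
scene 104 s [0.077 0.123] a/z: [(np.int64(-37), np.int64(30)), (np.int64(-35), np.int64(21)), (np.int64(-34), np.int64(23)), (np.int64(-33), np.int64(25)), (np.int64(-32), np.int64(26)), (np.int64(-32), np.int64(29)), (np.int64(-31), np.int64(34)), (np.int64(-30), np.int64(38))] zmax 0.0428
top 55 s [0.079 0.122] a/z: [(np.int64(-42), np.int64(23)), (np.int64(-40), np.int64(32)), (np.int64(-39), np.int64(37)), (np.int64(-38), np.int64(43)), (np.int64(-36), np.int64(44)), (np.int64(-34), np.int64(43)), (np.int64(-33), np.int64(43)), (np.int64(-31), np.int64(41))] zmax 0.0461
6.45 [0.5622 0.3135 0.1422] [ 0.5 -0.4  0.6]
scene pt [ 0.6924 -0.4332 -1.3142  0.023 ] rms 0.0017 s -0.6821 -0.5264 -0.4812 nT 94
  tenon across a [-0.0012  0.0048  0.0083] z [-0.015   0.0086  0.0199] line ang -1.612
[(np.float64(2.3), np.float64(-13.0)), (np.float64(4.4), np.float64(-5.6)), (np.float64(4.7), np.float64(0.2)), (np.float64(5.7), np.float64(5.9)), (np.float64(6.7), np.float64(12.1)), (np.float64(4.7), np.float64(16.5)), (np.float64(3.1), np.float64(17.8)), (np.float64(4.1), np.float64(19.6))]
axis point at s=.1: [0.53871244 0.1522863 ]
top pt [ 0.6384 -0.2234 -1.3137  0.0246] rms 0.0016 s -0.4669 -0.3116 -0.2647 nT 46
  tenon across a [-0.0104  0.0009  0.0064] z [0.0008 0.0174 0.0218] line ang -2.672
[(np.float64(-14.6), np.float64(4.8)), (np.float64(2.4), np.float64(14.0)), (np.float64(1.9), np.float64(15.6)), (np.float64(-0.5), np.float64(17.0)), (np.float64(0.7), np.float64(17.9)), (np.float64(2.7), np.float64(19.3)), (np.float64(2.1), np.float64(20.4)), (np.float64(1.4), np.float64(21.5))]
axis point at s=.1: [0.53954841 0.1525107 ]
```

View pics/c3.png

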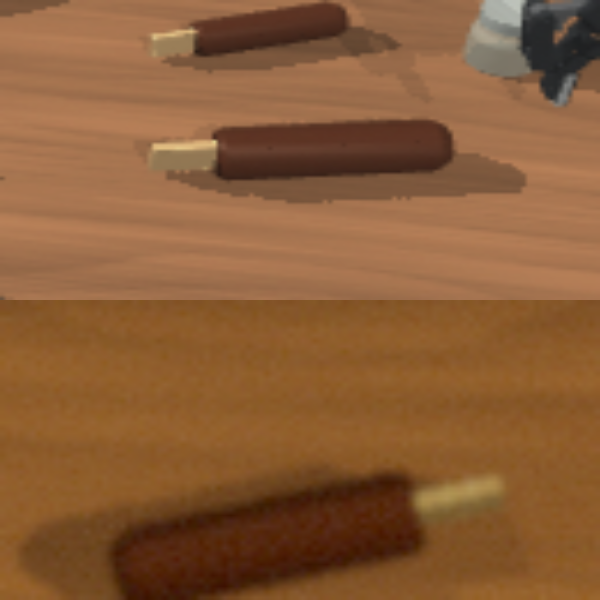

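The tenon is nearly upright, about 0.11 rad short by three estimates (0.13, 0.07, 0.14). I'll nudge it about 2.5 mm more for margin.

```bash
python3 -c "
from st import *
tgt([.6,.1675,.012])"
```

```text
tcp [0.5622 0.3135 0.1422] ang x 0.2607 tz [ 0.     0.002 -1.   ] t 6.45 q [0.32 0.41 1.5  0.   1.23 1.63] open 0.7020917941434612
delta mm [ -1.2 151.  129.9]
```

Request:
jog_arm(
  series=[
    [[0,40,0,0,0,0,60],[0,40,0,0,0,0,60],[0,40,0,0,0,0,60],[0,31,0,0,0,0,60],[0,0,30,0,0,0,60],[0,0,30,0,0,0,60],[0,0,30,0,0,0,60],[0,0,25,0,0,0,60],[0,0,15,0,0,0,60],[-5,0,0,0,0,0,60]],
  ],
)

```text
time_s: 7.45
eef_pos: [0.5957, 0.1606, 0.0095]
eef_rot: [-0.0, 0.992, 0.127, -0.002]
wrist_force: [-0.6, 0.0, 1.0]
opening: 0.702
grasp_force: 0.0
```

```bash
python3 -c "
from st import *
tgt([.5735,.1606,.012])"
```

```text
tcp [0.5957 0.1606 0.0095] ang x 0.2554 tz [-0.004 -0.    -1.   ] t 7.45 q [ 0.07  0.55  1.62 -0.    0.98  1.39] open 0.702048568335534
delta mm [-21.5  -5.6  -2.4]
```

Request:
jog_arm(
  series=[
    [[-4,0,0,0,0,0,60],[-4,0,0,0,0,0,60],[-4,0,0,0,0,0,60],[-2,0,0,0,0,0,60],[-2,0,0,0,0,0,60],[-2,0,0,0,0,0,60],[-2,0,0,0,0,0,60],[0,0,0,0,0,0,60],[0,0,0,0,0,0,60],[0,0,0,0,0,0,60]],
  ],
)

```text
time_s: 8.45
eef_pos: [0.5774, 0.1561, 0.0118]
eef_rot: [0.0, 0.992, 0.128, 0.0]
wrist_force: [0.6, 0.5, -0.3]
opening: 0.701
grasp_force: 0.0
```

```bash
cat > chk.py <<'E'
from st import *
for n in ('scene','top'):
    c=cam(n);p,ax,nn,a,z,hi=rung(c,box=(.45,.63,.0,.26),say=n)
    i=np.argsort(z);print([(round(float(a[g].mean())*1e3,1),round(float(z[g].mean())*1e3,1)) for g in np.array_split(i,8)])
    print('axis pt:',p[:2]+ax*((np.array([.53,.15])-p[:2])@ax))
E
python3 -c "
from st import *
tgt([.5735,.1606,.012])
from ten import *
ten(names=('scene','top'))"; python3 chk.py
```

```text
tcp [0.5774 0.1561 0.0118] ang x 0.2559 tz [ 0. -0. -1.] t 8.45 q [ 0.07  0.51  1.67 -0.    0.96  1.38] open 0.700524556574559
delta mm [-2.6 -5.3 -0.2]
scene 102 s [0.08  0.123] a/z: [(np.int64(-37), np.int64(33)), (np.int64(-35), np.int64(16)), (np.int64(-34), np.int64(23)), (np.int64(-33), np.int64(27)), (np.int64(-32), np.int64(32)), (np.int64(-32), np.int64(31)), (np.int64(-31), np.int64(27)), (np.int64(-29), np.int64(37))] zmax 0.0428
top 51 s [0.079 0.12 ] a/z: [(np.int64(-41), np.int64(26)), (np.int64(-40), np.int64(35)), (np.int64(-38), np.int64(41)), (np.int64(-37), np.int64(44)), (np.int64(-35), np.int64(41)), (np.int64(-34), np.int64(42)), (np.int64(-33), np.int64(43)), (np.int64(-31), np.int64(42))] zmax 0.0461
8.55 [0.5774 0.1561 0.0117] [-0.7 -0.4  0.2]
scene pt [ 0.5544  0.2949 -1.5642  0.0189] rms 0.0053 s 0.0641 0.2185 0.2634 nT 102
  tenon across a [0.0058 0.0136 0.0204] z [-0.0109  0.0114  0.0246] line ang -1.638
[(10.6, -9.5), (12.5, -3.3), (13.7, 3.2), (14.2, 8.9), (15.5, 15.4), (14.4, 20.7), (11.8, 22.2), (13.2, 24.1)]
axis pt: [0.55537262 0.15016796]
top pt [ 0.6947 -0.4267 -1.309   0.025 ] rms 0.0016 s -0.6714 -0.5217 -0.4756 nT 45
  tenon across a [-0.0041  0.0003  0.0061] z [0.0065 0.0166 0.0221] line ang 1.122
[(-3.4, 7.8), (0.4, 12.6), (2.3, 15.3), (0.3, 16.4), (2.1, 17.0), (0.7, 18.4), (1.0, 19.9), (0.5, 21.9)]
axis pt: [0.53948206 0.15254029]
```

Request:
jog_arm(
  series=[
    [[-1,0,0,0,0,0,60],[-1,0,0,0,0,0,60],[-1,0,0,0,0,0,60],[0,0,0,0,0,0,60],[0,0,0,0,0,0,60],[5,0,0,0,0,0,60],[10,0,0,0,0,0,60],[10,0,0,0,0,0,60],[0,0,-30,0,0,0,60],[0,0,-40,0,0,0,60]],
  ],
)

```text
time_s: 9.65
eef_pos: [0.5975, 0.1617, 0.0799]
eef_rot: [-0.0, 0.992, 0.128, -0.003]
wrist_force: [0.6, 0.2, -0.4]
opening: 0.704
grasp_force: 0.0
```

Request:
jog_arm(
  series=[
    [[0,0,-40,0,0,0,70],[0,10,-20,0,0,0,85],[0,40,0,0,0,0,85],[0,40,0,0,0,0,85],[0,45,0,0,0,0,85],[0,45,0,0,0,0,85],[0,45,0,0,0,0,85],[0,45,0,0,0,0,85],[0,45,0,0,0,0,85],[0,0,0,0,0,0,85]],
  ],
)

```text
time_s: 10.65
eef_pos: [0.6799, -0.1498, 0.142]
eef_rot: [0.001, 0.992, 0.125, 0.001]
wrist_force: [-0.1, -0.1, -0.0]
opening: 0.994
grasp_force: 0.0
```

```bash
python3 chk.py; python3 -c "
from st import *
tgt([.543,-.206,.12])"
```

```text
scene pt [ 0.6129 -0.1301 -1.3083  0.0232] rms 0.0016 s -0.3693 -0.2131 -0.1676 nT 103
  tenon across a [-0.0012  0.0036  0.0073] z [-0.0158  0.0064  0.0191] line ang -1.572
[(2.7, -14.3), (3.4, -8.6), (3.3, -3.1), (4.2, 3.5), (5.1, 9.6), (4.4, 15.3), (3.3, 17.3), (1.3, 18.8)]
axis pt: [0.53712757 0.15191515]
top pt [ 0.6464 -0.2637 -1.3158  0.0246] rms 0.0016 s -0.5076 -0.3526 -0.3057 nT 47
  tenon across a [-0.0037  0.0001  0.0058] z [0.0044 0.0173 0.0221] line ang 1.105
[(-3.5, 7.0), (-0.2, 13.3), (0.3, 15.8), (-0.5, 16.9), (1.9, 17.9), (0.7, 19.4), (1.7, 20.8), (2.5, 22.1)]
axis pt: [0.53800718 0.15208736]
tcp [ 0.6787 -0.1444  0.1415] ang x 0.2534 tz [-0.  0. -1.] t 10.75 q [-0.38  0.52  1.35  0.    1.27  0.94] open 0.9930348744450944
delta mm [-146.8   25.6   21.4]
```

Rung moved about 1.6 mm more, with residual lean around 0.07 rad. Now to the clamp.

Request:
jog_arm(
  series=[
    [[0,0,0,0,0,-0.148,85],[0,0,0,0,0,-0.148,85],[0,0,0,0,0,-0.148,85],[0,0,0,0,0,-0.148,85],[0,0,0,0,0,-0.148,85],[0,0,0,0,0,-0.148,85],[-28,-24.5,0,0,0,0,85],[-28,-24.5,0,0,0,0,85],[-28,-24.5,0,0,0,0,85],[-28,-24.5,0,0,0,0,85]],
  ],
)

```text
time_s: 11.75
eef_pos: [0.5418, -0.203, 0.1418]
eef_rot: [-0.0, 0.84, 0.542, 0.0]
wrist_force: [-0.3, 0.0, 0.2]
opening: 0.996
grasp_force: 0.0
```

```bash
python3 -c "
from st import *
tgt([.543,-.206,.004])
c=cam('wrist');print(c['fx'],c['cx'],c['cy'],c['xyz'],rot(c['rotation']).round(3))
cv2.imwrite('pics/w1.png',cv2.resize(c['frame'],(800,600)))"
```

```text
tcp [ 0.5418 -0.203   0.1418] ang x 1.1464 tz [ 0.  0. -1.] t 11.75 q [-0.56  0.28  1.68  0.    1.18 -0.14] open 0.9964154739617265
delta mm [ -2.3   2.4 137.8]
297.3186396354542 256.0063804040204 191.72711586518702 [ 0.57765695 -0.12622191  0.28470922] [[ 0.911 -0.389 -0.135]
 [-0.412 -0.861 -0.299]
 [-0.     0.328 -0.945]]
```

View pics/w1.png

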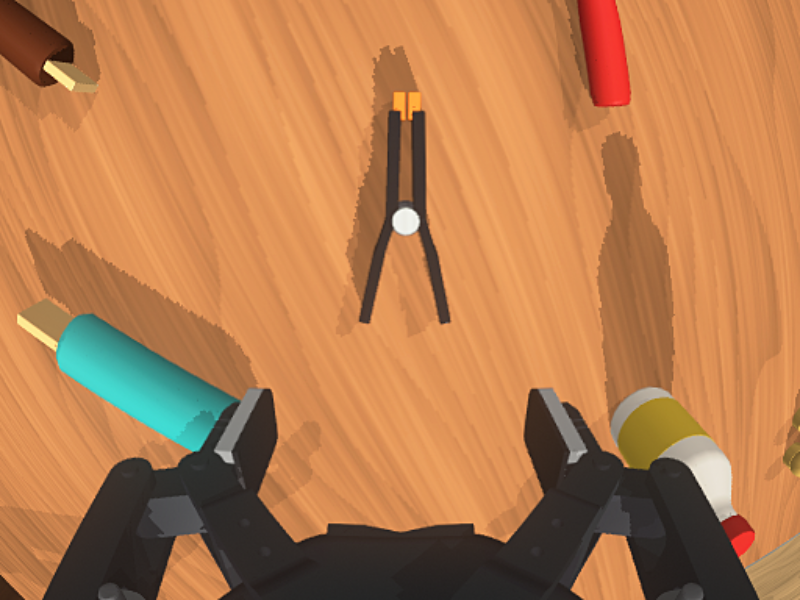

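The wrist view shows the clamp vertical in the image: jaws (407,95), pivot (405,221), handle ends (365,322) and (445,322). I'll turn these into positions.

```bash
python3 -c "
from st import *
c=ld('wrist')if 0 else dict(np.load('/tmp/wrist.npz'))
Rm=rot(c['rotation'])
def px(u,v,z):
    d=np.array([u*.64-c['cx'],v*.64-c['cy']]);r=np.hypot(*d);t=r/c['fx']
    ray=Rm@np.array([*(d/r*np.sin(t)),np.cos(t)]);return c['xyz']+ray*(z-c['xyz'][2])/ray[2]
jaw=px(407,92,.024);pv=px(405,221,.028);h1=px(365,323,.026);h2=px(445,323,.026)
print(jaw,pv,h1,h2,np.hypot(*(jaw-pv)[:2]),np.hypot(*(h1-h2)[:2]))
m=(h1+h2)/2;print(m,[np.arctan2(*(a-b)[1::-1]) for a,b in((jaw,pv),(pv,m),(jaw,m))])
u=(jaw-m)[:2];u/=np.hypot(*u);g=pv[:2]-.045*u;print('grasp',g)
tgt([*g,.004])"
```

```text
[ 0.59329838 -0.10090634  0.024     ] [ 0.56256535 -0.16630733  0.028     ] [ 0.51528309 -0.2129499   0.026     ] [ 0.55915926 -0.23282559  0.026     ] 0.07226207921732955 0.04816804914717483
[ 0.53722117 -0.22288775  0.026     ] [np.float64(1.1315034392392742), np.float64(1.149663494528864), np.float64(1.1398892394657043)]
grasp [ 0.54376907 -0.20719375]
tcp [ 0.5373 -0.2045  0.141 ] ang x 1.1451 tz [-0.005  0.    -1.   ] t 11.8 q [-0.57  0.28  1.68 -0.    1.18 -0.14] open 0.9984091441577109
delta mm [  0.4   7.6 136.9]
```

Request:
jog_arm(
  series=[
    [[0,0,0,0,0,0,85],[0,0,15,0,0,0,85],[0,0,15,0,0,0,85],[0,0,15,0,0,0,85],[0,0,15,0,0,0,85],[0,0,15,0,0,0,85],[0,0,15,0,0,0,85],[0,0,0,0,0,0,85],[0,0,0,0,0,0,85],[0,0,0,0,0,0,85]],
  ],
)

```text
time_s: 12.8
eef_pos: [0.5433, -0.2048, 0.0525]
eef_rot: [0.001, 0.841, 0.541, 0.0]
wrist_force: [1.9, 0.6, 0.3]
opening: 0.996
grasp_force: 0.0
```

```bash
python3 -c "
from st import *
tgt([.5438,-.2072,.004])"
```

```text
tcp [ 0.5433 -0.2048  0.0525] ang x 1.1437 tz [ 0.001 -0.001 -1.   ] t 12.8 q [-0.56  0.41  1.71  0.    1.02 -0.14] open 0.9963758713882045
delta mm [-1.9  1.4 48.5]
```

Request:
jog_arm(
  series=[
    [[-2,1.5,16,0,0,0,85],[0,0,16,0,0,0,85],[0,0,12,0,0,0,85],[0,0,4,0,0,0,80],[0,0,0,0,0,0,70],[0,0,0,0,0,0,60],[0,0,0,0,0,0,50],[0,0,0,0,0,0,42],[0,0,0,0,0,0,34],[0,0,0,0,0,0,25]],
  ],
)

```text
time_s: 13.8
eef_pos: [0.5454, -0.2084, 0.0069]
eef_rot: [0.002, 0.841, 0.541, 0.001]
wrist_force: [-1.5, 0.0, 11.0]
opening: 0.306
grasp_force: 53.4
```

Request:
jog_arm(
  series=[
    [[0,0,0,0,0,0,20],[0,0,0,0,0,0,20],[0,0,0,0,0,0,20],[0,0,0,0,0,0,20],[0,0,0,0,0,0,20],[0,0,0,0,0,0,20],[0,0,-5,0,0,0,20],[0,0,-10,0,0,0,20],[0,0,-20,0,0,0,20],[0,0,-20,0,0,0,20]],
  ],
)

```text
time_s: 14.8
eef_pos: [0.5428, -0.2065, 0.0594]
eef_rot: [-0.001, 0.841, 0.541, -0.0]
wrist_force: [0.2, -0.1, -0.9]
opening: 0.304
grasp_force: 59.4
```

```bash
python3 -c "
from st import *
tgt([.5438,-.2072,.004]);print(ctrl.get_obs()['grasp_force'])
c=cam('wrist');d=cam('scene')
cv2.imwrite('pics/w2.png',np.hstack([cv2.resize(c['frame'],(400,300)),cv2.resize(d['frame'][130:280,100:300],(400,300))]))"
```

```text
tcp [ 0.5428 -0.2065  0.0594] ang x 1.1439 tz [-0.001  0.001 -1.   ] t 14.8 q [-0.57  0.4   1.71  0.    1.03 -0.14] open 0.3036265353539623
delta mm [-0.2  1.3 55.4]
59.422683119773865
```

View pics/w2.png

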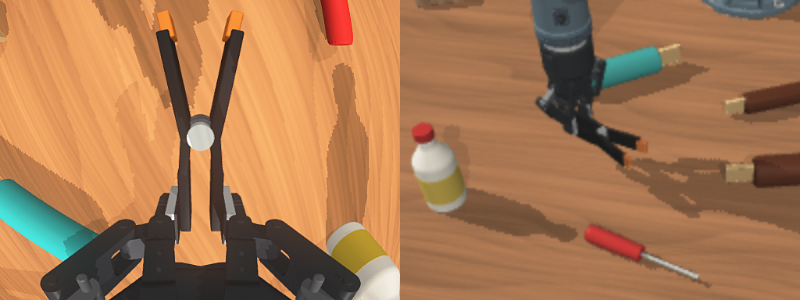

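The clamp is gripped fully open and symmetric in the wrist view: jaws (167,25) and (235,20), pivot (200,128), lifted clear in the scene view. Next I measure the jaws relative to the tool and plan the approach.

```bash
cat > jw.py <<'E'
from st import *
def wcloud(c):
    z=c['z_map'].astype(float);v,u=np.indices(z.shape);dx=u-c['cx'];dy=v-c['cy'];r=np.hypot(dx,dy)+1e-9;t=r/c['fx']
    k=np.tan(t)/r
    return np.stack([dx*k*z,dy*k*z,z],-1)@rot(c['rotation']).T+c['xyz']
def jaws(c):
    o=ctrl.get_obs();P=wcloud(c);hsv=cv2.cvtColor(c['frame'],cv2.COLOR_BGR2HSV)
    T=(P-o['eef_pos'])@rot(o['eef_rot'])
    org=(hsv[...,0]>9)&(hsv[...,0]<22)&(hsv[...,1]>220)&(hsv[...,2]>150)&(T[...,0]>.08)&(T[...,0]<.14)&(abs(T[...,1])<.05)&(T[...,2]>-.06)&(T[...,2]<.03)
    return T,P,org
E
python3 - <<'E'
from jw import *
c=ld('wrist');T,P,org=jaws(c)
for sgn in(-1,1):
    Q=T[org&(np.sign(T[...,1])==sgn)];print(sgn,len(Q),(np.percentile(Q,[1,50,99],axis=0)*1e3).round(1))
g=(cv2.cvtColor(c['frame'],cv2.COLOR_BGR2HSV)[...,1]<40)&(abs(T[...,1])<.012)&(T[...,0]>.03)&(T[...,0]<.06)&(T[...,2]<.01)
print('piv',(np.median(T[g],0)*1e3).round(1),g.sum())
# orientation target
pm=np.array([.5375,.152]);th=-1.312;ax=np.array([np.cos(th),np.sin(th)])
for n in('top','scene'):
    p,a_,nn,a,z,hi=rung(ld(n),box=(.45,.63,.0,.26),say=n)
E
```

```text
-1 3 [[112.8 -18.7  -3.8]
 [117.9 -18.4   1.8]
 [118.9 -17.3   2.5]]Traceback (most recent call last):
  File "<stdin>", line 4, in <module>
    return _quantile_unchecked(
        a, q, axis, out, overwrite_input, method, keepdims, weights)
    return _ureduce(a,
                    func=_quantile_ureduce_func,
    ...<5 lines>...
                    overwrite_input=overwrite_input,
                    method=method)
    r = func(a, **kwargs)
    result = _quantile(arr,
                       quantiles=q,
    ...<2 lines>...
                       out=out,
                       weights=wgt)
    slices_having_nans = np.isnan(arr[-1, ...])
                                  ~~~^^^^^^^^^
IndexError: index -1 is out of bounds for axis 0 with size 0
```

```bash
cat >> jw.py <<'E'
def show(c):
    T,P,_=jaws(c)
    m=(T[...,0]>.1)&(T[...,0]<.14)&(abs(T[...,1])<.05)&(T[...,2]<.03)&(T[...,2]>-.06)
    for s in(-1,1):
        Q=T[m&(np.sign(T[...,1])==s)];print(s,len(Q),(np.percentile(Q,[2,50,98],axis=0)*1e3).round(1).tolist())
    g=(abs(T[...,1])<.012)&(T[...,0]>.03)&(T[...,0]<.06)&(T[...,2]<.01)
    print('piv',(np.median(T[g],0)*1e3).round(1),g.sum())
    k=(T[...,0]>.06)&(T[...,0]<.1)&(abs(T[...,1])<.03)&(T[...,2]<.03);print('arm top z',np.percentile(T[k][:,2],[5,20,50])*1e3)
E
python3 - <<'E'
from jw import *
show(ld('wrist'))
for i in (180,184,188): pass
c=ld('wrist');print(c['frame'][30:50:6,214],'|',c['frame'][150,100])
for n in('top',):
    rung(ld(n),box=(.45,.63,.0,.26),say=n)
E
```

```text
-1 942 [[100.5, -24.5, -17.8], [108.3, -19.7, -15.0], [119.2, -15.8, 4.1]]
1 962 [[100.5, 11.9, -17.3], [108.4, 15.8, -14.5], [119.3, 20.7, 4.9]]
piv [ 49.9  -0.4 -16.7] 2772
arm top z [-140.30686471  -17.57721186  -16.45243759]
[[ 56 147 249]
 [ 56 154 255]
 [ 44  44  48]
 [ 48  49  54]] | [ 93 157 233]
top pt [ 0.6464 -0.2637 -1.3158  0.0246] rms 0.0016 s -0.5076 -0.3526 -0.3057 nT 47
  tenon across a [-0.0037  0.0001  0.0058] z [0.0044 0.0173 0.0221] line ang 1.105
```

Jaw fronts are about 119 mm ahead of the TCP, with mid-height about 6 mm above it. Tenon end face is at (0.5694, 0.0318). Final TCP ≈ (0.595, −0.0616, 0.019) at tool angle 1.83, with a pre-approach 70 mm back.

Request:
jog_arm(
  series=[
    [[0,0,0,0,0,-0.137,20],[0,0,0,0,0,-0.137,20],[0,0,0,0,0,-0.137,20],[0,0,0,0,0,-0.137,20],[0,0,0,0,0,-0.138,20],[14,22,0,0,0,0,20],[14,22,0,0,0,0,20],[14,22,0,0,0,0,20],[14,22,0,0,0,0,20],[0,0,0,0,0,0,20]],
  ],
)

```text
time_s: 15.9
eef_pos: [0.6151, -0.1276, 0.058]
eef_rot: [-0.0, 0.609, 0.793, 0.0]
wrist_force: [-1.0, -0.1, -0.5]
opening: 0.301
grasp_force: 59.5
```

Request:
jog_arm(
  series=[
    [[0,0,10,0,0,0,20],[0,0,10,0,0,0,20],[0,0,10,0,0,0,20],[0,0,7,0,0,0,20],[0,0,3,0,0,0,20],[0,0,0,0,0,0,20],[0,0,0,0,0,0,20],[0,0,0,0,0,0,20],[0,0,0,0,0,0,20],[0,0,0,0,0,0,20]],
  ],
)

```text
time_s: 16.9
eef_pos: [0.6142, -0.1302, 0.0192]
eef_rot: [0.0, 0.61, 0.793, 0.0]
wrist_force: [-0.4, -0.6, -1.3]
opening: 0.299
grasp_force: 59.5
```

```bash
python3 -c "
from jw import *
tgt([.595,-.0616,.019]);print(ctrl.get_obs()['grasp_force'])
c=cam('wrist');show(c)
T,P,_=jaws(c)
cv2.imwrite('pics/w3.png',cv2.resize(c['frame'][:300],(800,469)))
for y in range(0,60,4):pass
m=(T[...,0]>.14)&(T[...,0]<.25)&(abs(T[...,1])<.03)&(T[...,2]<-.012)&(T[...,2]>-.05)&(c['frame'][...,2]>130)
Q=T[m];i=np.argsort(Q[:,0])
for g in np.array_split(i,6):print((np.percentile(Q[g],[5,50,95],axis=0)*1e3).round(1).tolist()) if len(g) else 0
"
```

```text
tcp [ 0.6142 -0.1302  0.0192] ang x 1.8299 tz [ 0.001 -0.    -1.   ] t 16.9 q [-0.4   0.55  1.59  0.    1.   -0.66] open 0.29908170321563116
delta mm [71.3 -1.   0.2]
59.46538031101227
-1 5739 [[100.6, -49.0, -19.4], [116.8, -20.4, 18.6], [136.7, -0.7, 20.2]]
1 5717 [[100.6, 0.9, -19.0], [116.9, 20.8, 18.6], [136.6, 48.9, 20.2]]
piv [ 49.4   0.4 -19.4] 2904
arm top z [-142.96586955  -19.37637955   16.99736306]
```

View pics/w3.png

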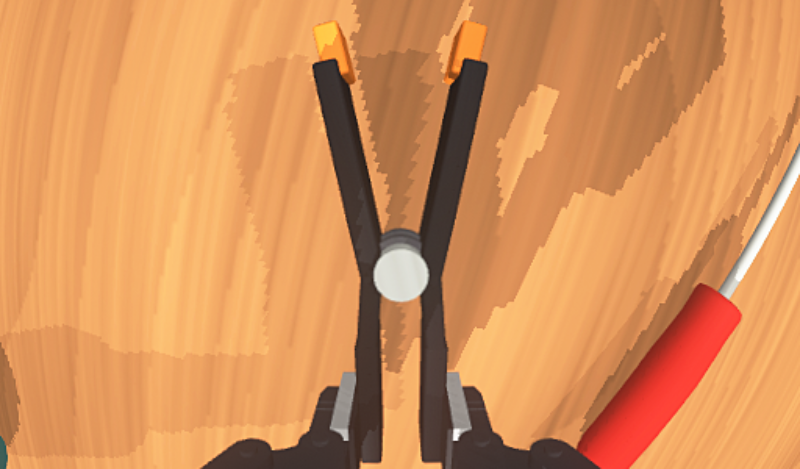

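The clamp is level and open with jaws at (332,40) and (468,40). Advance part-way, then check against the tenon.

Request:
jog_arm(
  series=[
    [[5,0,0,0,0,0,20],[7,-1,0,0,0,0,20],[7,0,0,0,0,0,20],[7,0,0,0,0,0,20],[7,0,0,0,0,0,20],[5,0,0,0,0,0,20],[3,0,0,0,0,0,20],[0,0,0,0,0,0,20],[0,0,0,0,0,0,20],[0,0,0,0,0,0,20]],
  ],
)

```text
time_s: 17.95
eef_pos: [0.6027, -0.0911, 0.0189]
eef_rot: [0.0, 0.61, 0.792, 0.0]
wrist_force: [-1.3, -0.4, -1.3]
opening: 0.302
grasp_force: 59.5
```

```bash
python3 -c "
from jw import *
tgt([.595,-.0616,.019])
w=cam('wrist');a=cam('top');b=cam('scene')
s=cv2.resize(b['frame'][170:250,200:360],(600,300),interpolation=2);t=cv2.resize(w['frame'][:200],(600,234),interpolation=2)
cv2.imwrite('pics/v4.png',np.vstack([s,t]))
o=ctrl.get_obs()
for n,c in(('top',a),('scene',b)):
    P=cloud(c);T=(P-o['eef_pos'])@rot(o['eef_rot']);hsv=cv2.cvtColor(c['frame'],cv2.COLOR_BGR2HSV)
    m=(T[...,0]>.1)&(T[...,0]<.125)&(abs(T[...,1])<.04)&(T[...,2]<.012)&(T[...,2]>-.03)
    for sg in(-1,1):
        Q=T[m&(np.sign(T[...,1])==sg)];print(n,sg,len(Q),(np.percentile(Q,[4,50,96],axis=0)*1e3).round(1).tolist() if len(Q) else '')
    k=(T[...,0]>.128)&(T[...,0]<.16)&(abs(T[...,1])<.03)&(T[...,2]<.012)&(T[...,2]>-.04)
    print(' tenon',k.sum(),(np.percentile(T[k],[4,50,96],axis=0)*1e3).round(1).tolist())
"
```

```text
tcp [ 0.6027 -0.0911  0.0189] ang x 1.8295 tz [ 0. -0. -1.] t 17.95 q [-0.34  0.52  1.64 -0.    0.98 -0.6 ] open 0.301972330678172
delta mm [30.5  0.1 -0.1]
top -1 12 [[108.1, -22.9, -20.1], [114.7, -18.3, -17.0], [120.1, -14.6, -2.4]]
top 1 20 [[102.0, 14.3, -19.4], [108.9, 17.0, -15.3], [117.9, 21.6, -4.3]]
 tenon 56 [[129.8, -6.0, -26.4], [143.7, -2.8, -20.7], [158.9, 4.8, 4.9]]
scene -1 45 [[100.5, -21.1, -18.3], [109.8, -16.4, -8.4], [119.9, -12.5, 6.1]]
scene 1 45 [[100.3, 17.8, -17.3], [109.4, 22.1, -7.2], [118.7, 24.8, 7.2]]
 tenon 89 [[130.1, -1.3, -23.8], [143.8, 2.7, -9.4], [158.3, 6.0, 10.4]]
```

View pics/v4.png

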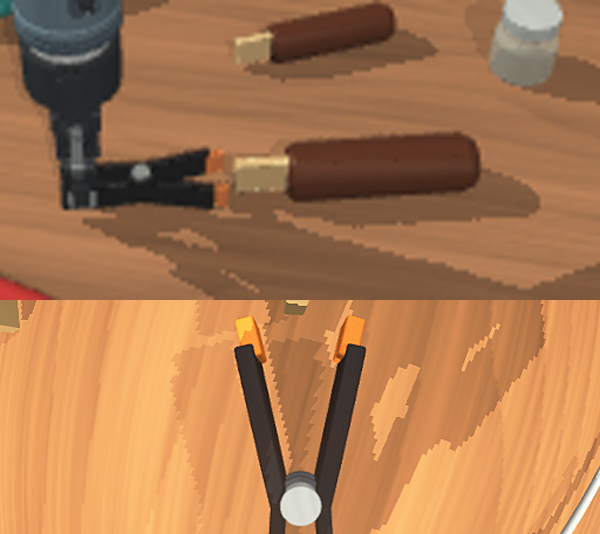

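The tenon sits between the jaws about 1.5 mm to the left, end face (297,305) in the wrist view about 7–8 mm ahead of the jaw tips. Go in 30 mm with that correction.

Request:
jog_arm(
  series=[
    [[2,-1.5,0,0,0,0,20],[3,0,0,0,0,0,20],[4,0,0,0,0,0,20],[5,0,0,0,0,0,20],[5,0,0,0,0,0,20],[5,0,0,0,0,0,20],[3,0,0,0,0,0,20],[2,0,0,0,0,0,20],[1,0,0,0,0,0,20],[0,0,0,0,0,0,20]],
  ],
)

```text
time_s: 19.1
eef_pos: [0.5934, -0.0621, 0.0188]
eef_rot: [0.0, 0.61, 0.793, 0.0]
wrist_force: [0.3, 0.3, -1.5]
opening: 0.305
grasp_force: 59.5
```

Request:
jog_arm(
  series=[
    [[0,0,0,0,0,0,20],[0,0,0,0,0,0,20],[0,0,0,0,0,0,20],[0,0,0,0,0,0,20],[0,0,0,0,0,0,20],[0,0,0,0,0,0,20],[0,0,0,0,0,0,20],[0,0,0,0,0,0,20],[0,0,0,0,0,0,20],[0,0,0,0,0,0,20]],
  ],
)

```text
time_s: 20.1
eef_pos: [0.5933, -0.0622, 0.0188]
eef_rot: [-0.0, 0.61, 0.793, -0.0]
wrist_force: [0.3, 0.3, -0.7]
opening: 0.306
grasp_force: 59.5
```

```bash
python3 -c "
from jw import *
tgt([.595,-.0616,.019])
w=cam('wrist');a=cam('top');b=cam('scene')
s=cv2.resize(b['frame'][175:245,210:350],(600,300),interpolation=2);t=cv2.resize(w['frame'][:140,150:362],(450,297),interpolation=2);t=np.pad(t,((0,0),(0,150),(0,0)))
cv2.imwrite('pics/v5.png',np.vstack([s,t]))
T,P,_=jaws(w);d=w['frame'].astype(int)
o=ctrl.get_obs();T=(cloud(b)-o['eef_pos'])@rot(o['eef_rot'])
k=(T[...,0]>.1)&(T[...,0]<.145)&(abs(T[...,1])<.03)&(T[...,2]<.012)&(T[...,2]>-.03);print('scene heights',(np.percentile(T[k][:,2],[3,97])*1e3).round(1))
for n,c in(('scene',b),('top',a)):rung(c,box=(.45,.63,.035,.26),say=n)
"
```

```text
tcp [ 0.5933 -0.0622  0.0188] ang x 1.8298 tz [-0.  0. -1.] t 20.1 q [-0.3   0.5   1.67 -0.    0.97 -0.56] open 0.3063375675441045
delta mm [ 0.1  1.8 -0.2]
scene heights [-24.    7.1]
scene pt [ 0.6004 -0.0938 -1.3185  0.023 ] rms 0.0018 s -0.3306 -0.1332 -0.1317 nT 0
  return _methods._mean(a, axis=axis, dtype=dtype,
  ret = um.true_divide(
m.py:21: RuntimeWarning: Mean of empty slice.
  q=np.c_[a,z]; q0=np.median(q,0); w=np.linalg.svd(q-q.mean(0))[2][0]
Traceback (most recent call last):
  File "m.py", line 22, in rung
    print('  tenon across a',np.percentile(a,[2,50,98]).round(4),'z',np.percentile(z,[2,50,98]).round(4),'line ang',np.arctan2(w[1],w[0]).round(3))
                             ~~~~~~~~~~~~~^^^^^^^^^^^^^
IndexError: index -1 is out of bounds for axis 0 with size 0
```

View pics/v5.png

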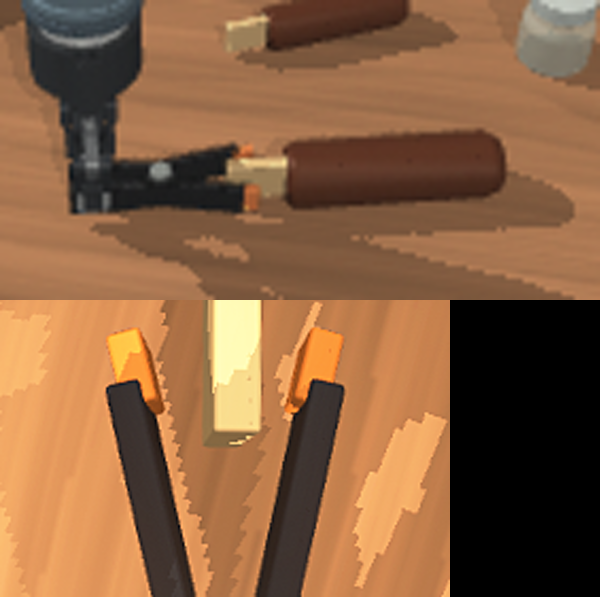

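The final view shows the tenon (210–262) between the jaws (140 and 312) with a clear gap on both sides. Jaw tips are about 18–20 mm past its end face at about mid-height, and the clamp is held open. Handing in.

```bash
python3 -c "
from bench import ctrl
print(ctrl.hand_in())"
```

```text
the job is handed in; nothing more can be done
None
```

The job is handed in, verdict not shown: the rung is rolled so its tenon stands upright (about 0.07 rad off by my measurement), and the clamp is held fully open around the tenon, jaw tips about 20 mm past its end and touching nothing.

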